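# Close a mosaic joint on the joining stage with the outer of two coaxial knobs

## Task

Lay the loose half of the broken mosaic block in the seat of the joining stage, between the guides, with its broken edge towards the clamped half and its dark border row continuing the other's. Then close the joint with the outer (wide, lower) of the two coaxial knobs until the two halves are pushed up to the fence and bear on each other with about 10 newtons, never as hard as 28, and let go. The inner knob holds the sideways alignment and must stay as it is, the clamped half is moved by the knob only, and the other things on the table stay where they are.

Things in the scene. Friction and masses are not known exactly. Their poses are not given: they have to be found in the camera images.
- stage: Joining stage, fixed to the table: dark cast base 340 mm (y) by 140 mm (x), with an ear on its -x side carrying the drive housing (top 46 mm over the table) and the knobs. Origin on the table top; +y is the closing direction, from the clamped half to the fence; z up. Seat and feed centre line at x = +25 mm, knob axis at x = -90, y = -40 mm. Only the inner knob is higher than 70 mm.
- seat (a point): Point on the seat floor (44 mm over the table), mid-way between the guides, where the fragment's origin comes to lie, within 2 mm along y. Axes as the stage's. Steel guides: 54 mm apart, 6 mm high, 33 mm long each way along y. The cork-faced fence, 20 mm high, is set by hand 28 to 32 mm away at +y; cork gives 0.1 mm per N. The fragment may lie 8 mm short of it at first: closing pushes it home.
- fragment: The loose half: mosaic block 50 mm (x) by 60 mm (y) by 24 mm high, 130 to 210 g, grey mortar under 5 by 6 glass cubes, gold-brown with a dark green border row along its +x side. Origin at the centre of its underside; broken edge at its -y end. Starts flat on the table left of the stage, y within 0.7 rad of the world's y. The strip and the L-shaped piece near it do not belong here.
- broken_edge (a point): Centre of the fragment's broken end face (the -y end), 12 mm above its underside; axes as the fragment's.
- feed_slide: Feed slide of the stage with the clamped half (same 50 by 60 by 24 mm block, underside level with the seat floor) between two aluminium jaws. Origin on the feed centre line, 67.5 mm behind (-y of) the clamped half's broken face, 26 mm over the table; axes as the stage's.
- clamped_edge (a point): Centre of the clamped half's broken face, 12 mm above its underside; axes as the stage's. At the start it stands 49 to 59 mm before point seat (-y), that is 17 to 31 mm clear of a fragment that touches the fence.
- outer_knob (a joint): Outer knob angle, rad: black knurled disc 60 mm across, 49 to 67 mm over the table, vertical axis. Grows anticlockwise from above and feeds the clamped half to the fence (+y), 12 mm per rad; some 1.5 to 2.8 rad are needed. A steady drag of about 0.25 N m is felt while it turns and holds it where it is left (up to 20 N between the halves); each N between the halves adds 0.012 N m, so 10 N add 0.12 N m.
- outer_grip (a point): Centre of the outer knob on the knob axis, 58 mm over the table, mid-height of its knurled rim. The rim is 30 mm from the axis and clear all round.
- inner_knob (a joint): Inner knob angle, rad: slim aluminium knurled knob 32 mm across, 70 to 94 mm over the table, on top of the outer knob and coaxial with it. It shifts the cross slide under the seat along the stage's x, 6 mm per rad, against a light drag (0.08 N m, so about 14 N sideways on the seat shifts it too). It starts set right and is to stay.
- inner_mark (a point): The index line's outer end on the rim of the inner knob's top, 16 mm from the knob axis, 94 mm over the table.
- strip_piece: Bystander: mosaic strip 90 by 30 by 24 mm, origin under its centre.
- corner_piece: Bystander: L-shaped mosaic piece 60 by 60 by 24 mm, origin under the centre of its outline.
- thermos_cup: Bystander: steel cup, 74 mm across, 85 mm high, origin under its centre.
- paste_jar: Bystander: jar, 64 mm across, 75 mm high, origin under its centre.
- chisel: Bystander: chisel with wooden handle, 190 mm long, lying.
- mortar_brush: Bystander: wooden brush, 200 mm long, lying.
- mosaic_hammer: Bystander: small hammer, 240 mm long, lying.

How it is judged (in metres and radians):
On the way, in this order (a step that is already met when the one before it is completed fails the run):
1. the loose half lies in the seat between the guides, right way round and let go, the joint still open (x of fragment in the frame of seat between -0.004 and 0.004 m and z of fragment in the frame of seat between -0.0025 and 0.0025 m and angle between the y axis of fragment and the y axis of seat, either way round below 0.09 rad and angle between fragment's own z axis and vertical below 0.06 rad and y of broken_edge in the frame of seat below -0.02 m and y of fragment in the frame of seat above -0.016 m and contact force between the fingers and fragment below 0.3 N and horizontal distance between broken_edge and clamped_edge above 0.004 m), for 0.2 s.
2. the joint is closed and bears with 5 to 18 N (x of fragment in the frame of seat between -0.004 and 0.004 m and z of fragment in the frame of seat between -0.0025 and 0.0025 m and angle between the y axis of fragment and the y axis of seat, either way round below 0.09 rad and angle between fragment's own z axis and vertical below 0.06 rad and y of broken_edge in the frame of seat below -0.02 m and contact force between feed_slide and fragment between 5 and 18 N), for 0.2 s.
At the end, for the whole second after the job is handed in: The loose half lies flat in the seat (within 4 mm of the centre line and 5 degrees, right way round), its back at the fence (origin less than 5 mm short of the seat point); the broken edges meet within 5 mm and press with 5 to 18 N; all at rest; the inner knob's mark within 2 mm of its start (all of step 2 and y of fragment in the frame of seat above -0.005 m and horizontal distance between broken_edge and clamped_edge below 0.005 m and distance of inner_mark from where it was at the start of the episode below 0.002 m and linear speed of fragment below 0.01 m/s and velocity of joint outer_knob between -0.05 and 0.05 rad/s); the robot touches nothing.
It fails at once if the halves are pressed together with more than 28 N (contact force between feed_slide and fragment above 28 N).
It fails at once if the inner knob is turned (its mark moves more than 2 mm) (distance of inner_mark from where it was at the start of the episode above 0.002 m).
It fails at once if the robot pushes on the clamped half or its slide instead of using the knob (more than 4 N) (contact force between the arm and feed_slide above 4 N).
It fails at once if the fingers push on the clamped half or its slide (more than 4 N) (contact force between the fingers and feed_slide above 4 N).
It fails at once if another thing on the table is moved by more than 30 mm (distance of any of strip_piece, corner_piece, thermos_cup, paste_jar, chisel, mortar_brush, mosaic_hammer from where it was at the start of the episode above 0.03 m).
It also fails if it takes over 69 s, if anything falls off the work surface, if the arm or the gripper's body presses on something with over 40 N, if the wrist force passes 120 N, or if a joint passes its speed limit or range.

## Robot

A 6-joint arm with a two-finger parallel gripper is mounted at the origin on the work surface. World frame = base frame: x ahead of the robot, y to its left, z up, the work surface at z = 0. Lengths are in mm, angles in degrees, forces in N, time in s.
With the tool pointing down it reaches from about 300 to 850 mm from the base axis. Payload 4.2 kg.
Tool frame: the origin (TCP) lies at the centre of the arm's flange, where the gripper is bolted on; the fingertips stand 191 mm ahead of it and the grasp point (between the pads) lies 172 mm ahead of it; z points along the fingers, x is the direction in which the jaws open and shut, and the axes are right-handed (so a half turn about z gives the same grasp; the last joint's range is limited). The gripper opens to 91 mm and grips with 3 to 60 N. Pads are 32 mm wide; open, the fingers measure 118 mm over their backs; the gripper's body (76 mm by 178 mm) begins 60 mm behind the grasp point.
Start: joints at [66.864, 18.312, 89.639, -0, 72.044, -1.146], TCP at [215.303, 533.167, 404.776] pointing down, gripper open.
Joint ranges: [-177.97, 177.97], [-48.28, 115.42], [12.27, 149.76], [-77.06, 257.06], [2.81, 150.46], [-146.56, 146.56]. Speed limits (degrees/s): [147.25, 147.25, 180, 180, 180, 180].

## Interface

Orientations are given as [roll, pitch, yaw] about the fixed x, y, z axes, in that order (R = Rz(yaw) Ry(pitch) Rx(roll)).
In Python, from workcell import state, cams, env gives the robot as it stands.
- The arm moves only by the tool apply_moves, never from a script. Its argument "steps" is text: rows parted by semicolons, each of 4 numbers parted by spaces: the shift along the world's x, y, z in units of 40 mm (1.0 is 40 mm), then the turn about the world's z in units of 6 degrees (1.0 is 6 degrees). A call has 1 to 5 rows; each row shifts and turns the pose as measured when the row begins; what a row does not reach is not made up. A row lasts 1/10 s, in which the tool goes at most 50 mm and 8.59 degrees, less where a joint would pass 70% of its speed; a pose out of reach is approached as far as the arm can. A call is refused whole if a number of a shift passes 1 or a number of a turn 1, either way. A call with a gripper value outside its range is refused whole. "jaw" is the gripper command: -1 is fully open, 1 is shut, values between are in proportion, set as the call begins (left out, the last holds). The fingers move at their own pace and stop on an object; "grip_force" is the grip in N (left out, the last holds). Time passes only in rows, so rows that do not move let the fingers close. It gives the time, the measured TCP pose, the force and the opening at its end, in the units of the state.
- state(): the state, without advancing time (a new reading comes with each control period).
- cams.grab_frame(name): name is "side" or "top" or "wrist"; returns a dict with "image" (384x512x3 uint8, red, green, blue), "intrinsics" (3x3 intrinsics, pixels), "rvec" (rotation vector, rad) and "tvec" (3), from world to camera coordinates, as OpenCV has them; the wrist camera has in their place "mount" (4x4, takes a point from camera to tool coordinates, whose origin is the TCP and whose axes are the tool frame's). Camera axes: x right, y down, z forward; pixel columns grow to the right and rows downward; lengths in mm; the calibration is good to about 2 mm. A picture is of the moment at which its call begins: read the wrist's pose just before it. There is no depth.
- env.job_done(): hands the job in, once; it reports no verdict.
The state is a dict: "time_s": time; "qpos": joint angles; "qvel": joint speeds; "effort": joint torques, N m; "ee_pos": TCP position; "ee_rot": TCP orientation; "force": force on the tool from outside, world axes, zero at the start; "torque": the same for the moment, N m; "gripper_width": finger opening in mm.
Only numpy, scipy, OpenCV 4.12 (cv2) and the standard library are available. Lean on these libraries where they do the work, as an engineer would, in place of code of your own. Each camera call takes 0.05 s, during which the arm holds its last target. There are 200 camera calls.

## Working session

There is one attempt and no reset: what is moved stays moved. The work goes in short steps, Python scripts to look and compute and a tool call to move; the robot and the scene stay as the last step left them, time stands still between calls to the robot, and variables do not carry over. Pictures are saved under pics/ and viewed, about 8 in all and at most 12, crops included, and the job is handed in when it is done.

Besides the shell and the picture viewer there is one more tool, called after "Call:" by a JSON object that holds its "fn" and its "kwargs". apply_moves: Moves the arm, as the interface text tells. Its arguments: {"type":"object","properties":{"steps":{"type":"string"},"jaw":{"type":"number"},"grip_force":{"type":"number"}},"required":["steps"]}

```bash
ls; mkdir -p pics
cat > h.py <<'E'
import numpy as np, cv2
from workcell import state, cams, env
def grab(n,fn=None):
    s=state(); f=cams.grab_frame(n)
    if fn: cv2.imwrite('pics/'+fn,cv2.cvtColor(f['image'],cv2.COLOR_RGB2BGR))
    return s,f
E
python3 - <<'E'
from h import *
import pickle
s,a=grab('top');s,b=grab('side')
pickle.dump((s,a,b),open('f0.pkl','wb'))
cv2.imwrite('pics/t0.png',cv2.resize(a['image'][:,:,::-1],(800,600),interpolation=cv2.INTER_CUBIC))
cv2.imwrite('pics/s0.png',cv2.resize(b['image'][:,:,::-1],(800,600),interpolation=cv2.INTER_CUBIC))
print(s);print({k:v for k,v in a.items() if k!='image'},{k:v for k,v in b.items() if k!='image'})
E
```

```text
pics
{'time_s': 0.05, 'qpos': array([ 6.68628621e+01,  1.83502823e+01,  8.97041693e+01, -1.18256445e-03,
        7.20445982e+01, -1.14273900e+00]), 'qvel': array([-0.00543166, -0.01099103, -0.1315213 ,  0.04379731,  0.04175712,
        0.13624895]), 'effort': array([ 3.95289790e-04, -4.13719583e+01, -2.32784343e+01,  7.31131341e-02,
        4.18769068e-02, -3.38376469e-05]), 'ee_pos': array([215.25467993, 533.01231023, 403.94877822]), 'ee_rot': array([-1.79999149e+02,  9.90525067e-02,  6.80059673e+01]), 'force': array([-0.28295962, -1.08798862,  0.35861239]), 'torque': array([-0.02834132, -0.0504009 ,  0.03277125]), 'gripper_width': 91.04087407254879}
{'intrinsics': array([[347.14351956,   0.        , 256.61383679],
       [  0.        , 347.14351956, 186.86123739],
       [  0.        ,   0.        ,   1.        ]]), 'rvec': array([ 2.15077875, -2.18018448,  0.13775535]), 'tvec': array([ -53.64023759,  564.32819921, 1122.21952056])} {'intrinsics': array([[459.5119991 ,   0.        , 247.26582526],
       [  0.        , 459.5119991 , 187.6687628 ],
       [  0.        ,   0.        ,   1.        ]]), 'rvec': array([ 2.28492893, -0.3714369 ,  0.13832685]), 'tvec': array([-548.03267432,  144.35109272, 1643.23146252])}
```

View pics/t0.png

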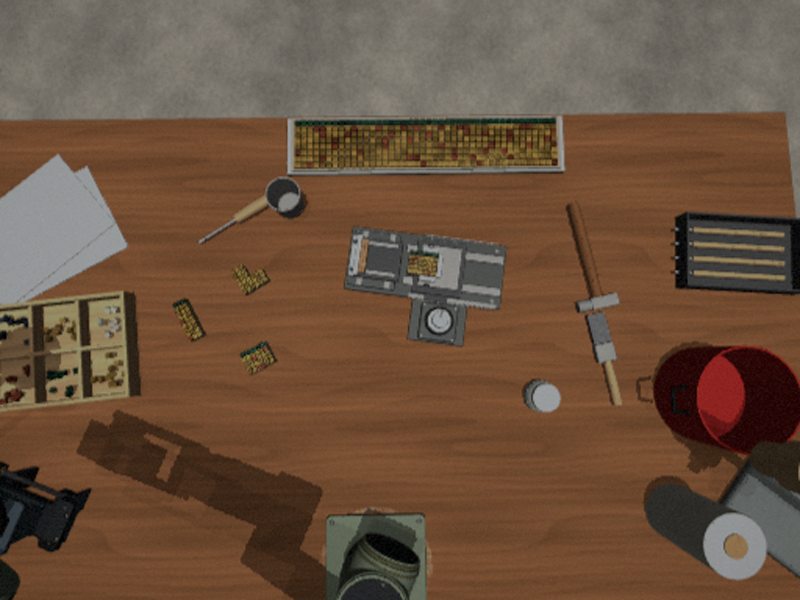

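View pics/s0.png

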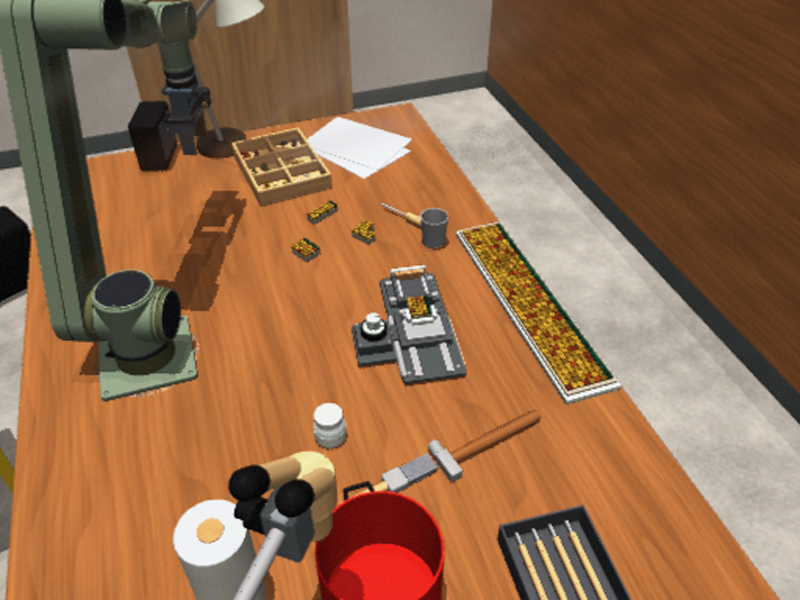

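The top view (800-px scale) shows the fragment at about (258,358), the knob at (438,320), the stage's fence on the left at (357,255), and the clamped half at (423,263). I'll work out rough positions and zoom in.

```bash
cat >> h.py <<'E'
def ray(f,uv,z,s=None):
    """pixel(s) -> world points on plane z"""
    uv=np.atleast_2d(np.array(uv,float)); K=f['intrinsics']
    d=np.c_[(uv-[K[0,2],K[1,2]])/[K[0,0],K[1,1]],np.ones(len(uv))]
    if 'rvec' in f:
        R=cv2.Rodrigues(f['rvec'])[0].T; c=-R@np.ravel(f['tvec'])
    else: R,c=wcam(f,s)
    d=d@R.T
    return c+d*((z-c[2])/d[:,2])[:,None]
def wcam(f,s):
    from scipy.spatial.transform import Rotation as Ro
    R=Ro.from_euler('xyz',s['ee_rot'],degrees=True).as_matrix(); M=np.array(f['mount'])
    return R@M[:3,:3], R@M[:3,3]+s['ee_pos']
def proj(f,P,s=None):
    P=np.atleast_2d(np.array(P,float))
    if 'rvec' in f: R=cv2.Rodrigues(f['rvec'])[0]; q=P@R.T+np.ravel(f['tvec'])
    else:
        R,c=wcam(f,s); q=(P-c)@R
    K=f['intrinsics']; return q[:,:2]/q[:,2:]*[K[0,0],K[1,1]]+[K[0,2],K[1,2]]
E
python3 - <<'E'
from h import *
import pickle
s,a,b=pickle.load(open('f0.pkl','rb'))
k=.64
for n,uv,z in [('frag',(258,358),24),('knob',(439,320),94),('fence',(357,254),64),('clampc',(424,263),68),('strip',(188,319),24),('corner',(250,279),24),('jar',(544,396),75),('cup',(284,192),85),('c1',(351,228),40),('c2',(506,243),40)]:
    print(n,ray(a,np.array(uv)*k,z).round(0))
im=a['image'][:,:,::-1]
c=[cv2.resize(im[205:250,140:190],(400,360),interpolation=cv2.INTER_CUBIC),cv2.resize(im[140:225,215:330],(400,296),interpolation=cv2.INTER_CUBIC)]
cv2.imwrite('pics/z0.png',np.hstack([c[0],np.pad(c[1],((0,64),(0,0),(0,0)))]))
E
```

```text
frag [[428. 243.  24.]]
knob [[ 499. -136.   94.]]
fence [[641.  30.  64.]]
clampc [[ 620. -110.   68.]]
strip [[513. 393.  24.]]
corner [[597. 263.  24.]]
jar [[ 344. -346.   75.]]
cup [[770. 179.  85.]]
c1 [[702.  44.  40.]]
c2 [[ 666. -288.   40.]]
```

View pics/z0.png

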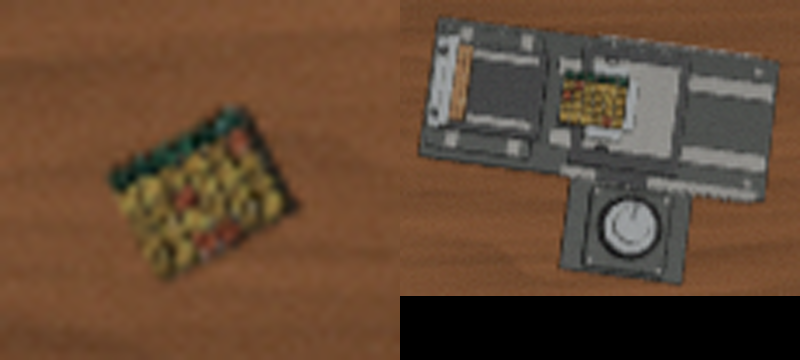

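Stage yaw is about -6°. The fragment is near (428,243) with yaw about +27°, its green row on the far (+x) side. Moving above it now.

Call:
{"fn": "apply_moves", "kwargs": {"steps": "0.6 -0.9 0 -0.9;0.6 -0.9 0 -0.9;0.6 -0.9 0 -0.9;0.6 -0.9 0 -0.9;0.6 -0.9 0 -0.9", "jaw": -1}}

```text
time_s: 0.6
ee_pos: [335.4, 350.8, 400.9]
ee_rot: [-180.0, 0.2, 40.5]
force: [-0.2, 0.5, 0.1]
gripper_width: 91.0
```

Call:
{"fn": "apply_moves", "kwargs": {"steps": "0.6 -0.9 -0.5 -0.9;0.6 -0.9 -0.5 -0.9;0.6 -0.9 -0.5 -0.5;0 0 0 0;0 0 0 0"}}

```text
time_s: 1.1
ee_pos: [411.1, 233.9, 338.8]
ee_rot: [180.0, 0.2, 25.7]
force: [-0.3, -0.3, 0.1]
gripper_width: 91.4
```

Run:
```python
from h import *
import pickle
s,f=grab('wrist'); pickle.dump((s,f),open('w1.pkl','wb'))
cv2.imwrite('pics/w1.png',f['image'][:,:,::-1]); print(s['ee_pos'],s['ee_rot'],s['time_s'],f['mount'],f['intrinsics'])
print(proj(f,[428,243,24],s))
```

```text
[411.07623047 233.94951341 338.8421314 ] [179.99458785   0.19124336  25.66976829] 1.1 [[ 9.99999865e-01 -5.17026862e-04  5.67343466e-05 -4.78088981e-01]
 [ 4.77598124e-04  9.55949167e-01  2.93531875e-01 -8.38818857e+01]
 [-2.05999016e-04 -2.93531808e-01  9.55949285e-01  2.00160873e+01]
 [ 0.00000000e+00  0.00000000e+00  0.00000000e+00  1.00000000e+00]] [[265.84692183   0.         253.19355034]
 [  0.         265.84692183 198.17890983]
 [  0.           0.           1.        ]]
[[271.15283792 191.95834136]]
```

View pics/w1.png

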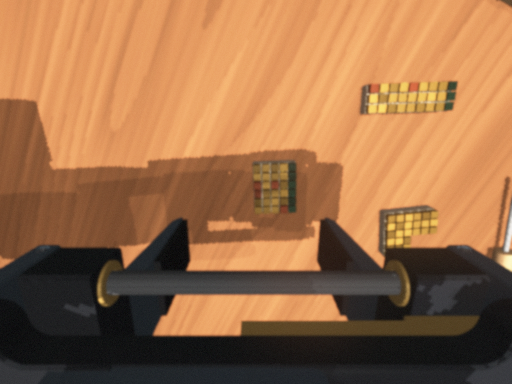

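The fragment's top face spans about (253..297, 160..213), with the green row on the right, as expected. Now I'll fit a rectangle to it.

Run:
```python
from h import *
import pickle
s,f=pickle.load(open('w1.pkl','rb'))
P=ray(f,[(253,161),(296,160.5),(298,213),(255,213.5)],24,s); print(P.round(1),P.mean(0))
e=P[1]-P[0]; print(np.degrees(np.arctan2(e[1],e[0])),np.linalg.norm(e)); e=P[0]-P[3]; print(np.degrees(np.arctan2(-e[0],e[1])),np.linalg.norm(e))
im=f['image'][150:225,240:310,::-1]
cv2.imwrite('pics/w1z.png',cv2.resize(im,None,fx=8,fy=8,interpolation=cv2.INTER_CUBIC))
```

```text
[[393.7 266.2  24. ]
 [436.5 287.4  24. ]
 [468.2 233.7  24. ]
 [422.7 211.1  24. ]] [430.26902477 249.60359612  24.        ]
26.33939463337259 47.78411402078742
27.80529993046336 62.23350157558631
```

View pics/w1z.png

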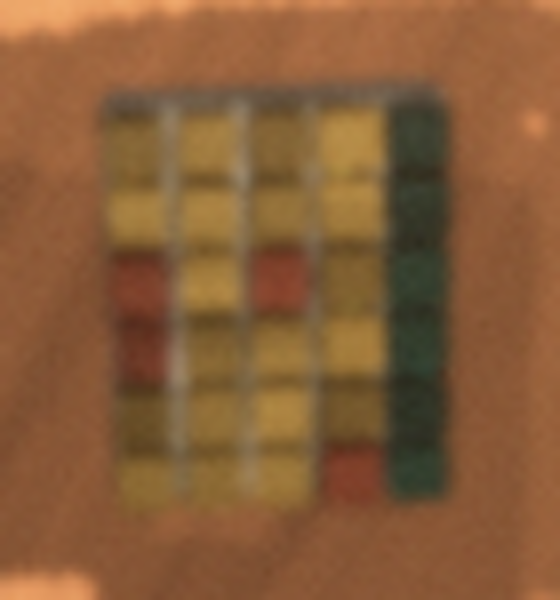

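Run:
```python
from h import *
import pickle
s,f=pickle.load(open('w1.pkl','rb'))
q=np.array([(107,107),(442,105),(446,497),(120,505)])/8+[240,150]
P=ray(f,q-.4,24,s); print(P.round(1),P.mean(0).round(1))
for e in (P[1]-P[0],P[2]-P[3]): print(np.degrees(np.arctan2(e[1],e[0])),np.linalg.norm(e))
for e in (P[0]-P[3],P[1]-P[2]): print(np.degrees(np.arctan2(-e[0],e[1])),np.linalg.norm(e))
```

```text
[[394.6 264.2  24. ]
 [436.5 284.6  24. ]
 [464.6 233.8  24. ]
 [421.9 211.8  24. ]] [429.4 248.6  24. ]
26.016377426206 46.64695376237298
27.204150999282035 48.01675960044209
27.48972399332108 59.03816863106882
28.8554450462437 58.09461279076879
```

Call:
{"fn": "apply_moves", "kwargs": {"steps": "0.46 0.36 -0.5 0.28;0 0 -0.7 0;0 0 -0.7 0;0 0 0 0;0 0 0 0"}}

```text
time_s: 1.65
ee_pos: [428.1, 255.7, 265.0]
ee_rot: [-179.9, -0.3, 28.1]
force: [0.8, -0.0, 1.4]
gripper_width: 91.3
```

Call:
{"fn": "apply_moves", "kwargs": {"steps": "0.03 -0.18 -0.5 -0.1;0 0 -0.5 0;0 0 -0.35 0;0 0 0 0;0 0 0 0"}}

```text
time_s: 2.15
ee_pos: [430.6, 253.1, 218.3]
ee_rot: [-179.9, -1.3, 27.8]
force: [1.2, -0.3, 0.4]
gripper_width: 91.0
```

Call:
{"fn": "apply_moves", "kwargs": {"steps": "-0.02 -0.1 -0.25 0;0 0 -0.15 0;0 0 0 0;0 0 0 0;0 0 0 0"}}

```text
time_s: 2.65
ee_pos: [430.5, 249.7, 204.4]
ee_rot: [-179.9, -1.6, 27.9]
force: [-0.3, -0.8, 0.3]
gripper_width: 91.3
```

Run:
```python
from h import *
import pickle
s,f=grab('wrist','w2.png'); pickle.dump((s,f),open('w2.pkl','wb'))
print(s)
```

```text
{'time_s': 2.65, 'qpos': array([ 28.7598478 ,  23.91913554, 115.2680508 ,   0.14961849,
        39.17754556,   0.75883055]), 'qvel': array([-0.11999704, -0.00132324, -0.14120877, -0.03503219,  0.05926278,
        0.11075483]), 'effort': array([ 4.13529269e-03, -3.84354579e+01, -1.52083182e+01,  5.51854412e-02,
       -8.73056450e-02,  2.03027157e-03]), 'ee_pos': array([430.52794776, 249.68280529, 204.39612701]), 'ee_rot': array([-179.88051814,   -1.63373002,   27.88467948]), 'force': array([-0.31702106, -0.83043513,  0.31676488]), 'torque': array([-0.0639171 ,  0.00530766,  0.01210769]), 'gripper_width': 91.2911473415773}
```

View pics/w2.png

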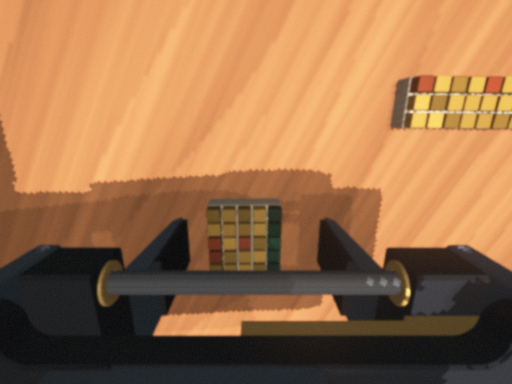

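Fragment's back edge at row ~205, columns 208..281; the jaw centre is at ~254, so the fragment sits a few mm left. I'll calculate the offset.

```bash
cat >> h.py <<'E'
def Rt(s):
    from scipy.spatial.transform import Rotation as Ro
    return Ro.from_euler('xyz',s['ee_rot'],degrees=True).as_matrix()
def gp(s,d=172): return s['ee_pos']+Rt(s)[:,2]*d
E
python3 - <<'E'
from h import *
import pickle
s,f=pickle.load(open('w2.pkl','rb'))
P=ray(f,[(208,205),(281,205),(208,270),(280,270)],24,s);print(P.round(1)); g=gp(s,181)
a=np.radians(27.6);B=np.array([[np.cos(a),np.sin(a)],[-np.sin(a),np.cos(a)]])
print(g,(P[:,:2]-g[:2])@B.T, ([429.5,248.5]-g[:2])@B.T)
E
```

```text
[[395.  265.6  24. ]
 [436.2 286.9  24. ]
 [414.8 223.1  24. ]
 [459.  245.5  24. ]]
[434.91257447 252.42987536  23.47009612] [[-29.26128498  30.20728811]
 [ 17.1431716   29.97063103]
 [-31.36436098 -16.66241132]
 [ 18.10914786 -17.33197259]] [-6.61733854 -0.97504531]
```

Call:
{"fn": "apply_moves", "kwargs": {"steps": "-0.14 -0.07 -0.08 0;0 0 0 0;0 0 0 0;0 0 0 0"}}

```text
time_s: 3.1
ee_pos: [424.3, 246.6, 201.1]
ee_rot: [-179.9, -1.6, 27.9]
force: [-0.8, -0.7, 0.1]
gripper_width: 91.3
```

Call:
{"fn": "apply_moves", "kwargs": {"steps": "0 0 0 0;0 0 0 0;0 0 0 0;0 0 0 0;0 0 0 0", "jaw": 1, "grip_force": 25}}

```text
time_s: 3.6
ee_pos: [424.6, 246.7, 201.3]
ee_rot: [-179.9, -1.7, 27.9]
force: [0.1, 0.3, 0.0]
gripper_width: 54.0
```

Call:
{"fn": "apply_moves", "kwargs": {"steps": "0 0 0 0;0 0 0 0;0 0 0 0;0 0 0 0;0 0 0 0"}}

```text
time_s: 4.1
ee_pos: [424.7, 246.7, 201.3]
ee_rot: [-179.9, -1.7, 27.9]
force: [0.5, -0.1, -0.6]
gripper_width: 50.0
```

Call:
{"fn": "apply_moves", "kwargs": {"steps": "0 0 0.5 0;0 0 0.9 0;0 0 0.9 0;0 0 0.9 0;0 0 0.3 0"}}

```text
time_s: 4.6
ee_pos: [422.5, 245.5, 342.3]
ee_rot: [-179.9, -1.0, 27.9]
force: [1.4, 1.1, -1.4]
gripper_width: 49.8
```

Run:
```python
from h import *
import pickle
s,a,b=pickle.load(open('f0.pkl','rb'))
o=lambda u,v:((u-400)/3.478+215,v/3.478+140)
for n,p,z in [('guides',(501,90),50),('g1l',(470,56),50),('g1r',(538,64),50),('g2l',(467,119),50),('g2r',(533,127),50),('knob',(631,227),94),('fence face',(466,82),64),('clampedge',(562,97),68)]: print(n,ray(a,o(*p),z).round(1))
s=state();print(s['ee_pos'],s['ee_rot'],s['gripper_width'],s['force'])
```

```text
guides [[631.9 -20.6  50. ]]
g1l [[665.1   8.6  50. ]]
g1r [[656.6 -56.   50. ]]
g2l [[604.5  11.9  50. ]]
g2r [[596.  -50.5  50. ]]
knob [[ 497.3 -137.6   94. ]]
fence face [[637.4  11.8  64. ]]
clampedge [[621.3 -77.9  68. ]]
[422.45776575 245.52867475 342.31905716] [-179.88906624   -1.01567299   27.88062309] 49.80874108490321 [ 1.40805305  1.14385055 -1.35065638]
```

Call:
{"fn": "apply_moves", "kwargs": {"steps": "0.5 -0.9 0.1 -0.6;0.5 -0.9 0.1 -0.6;0.5 -0.9 0 -0.6;0.5 -0.9 0 -0.6;0.5 -0.9 0 -0.6"}}

```text
time_s: 5.1
ee_pos: [522.5, 63.6, 353.2]
ee_rot: [-179.8, -1.3, 9.8]
force: [-0.5, 0.0, -2.0]
gripper_width: 49.9
```

Call:
{"fn": "apply_moves", "kwargs": {"steps": "0.5 -0.9 0 -0.6;0.5 -0.9 0 -0.6;0.5 -0.8 0 -0.6;0.4 -0.4 0 -0.5;0 0 0 0"}}

```text
time_s: 5.6
ee_pos: [601.5, -66.8, 350.5]
ee_rot: [-179.8, -1.2, -5.0]
force: [0.0, 1.0, -1.7]
gripper_width: 49.9
```

Call:
{"fn": "apply_moves", "kwargs": {"steps": "0 0 0 0;0 0 0 0"}}

```text
time_s: 5.8
ee_pos: [600.6, -66.4, 349.2]
ee_rot: [-179.8, -0.9, -5.0]
force: [-0.1, 0.0, -1.3]
gripper_width: 50.0
```

Run:
```python
from h import *
import pickle
s,f=grab('wrist'); pickle.dump((s,f),open('w3.pkl','wb'))
cv2.imwrite('pics/w3.png',cv2.resize(f['image'][:,:,::-1],(800,600),interpolation=cv2.INTER_CUBIC))
print(s['ee_pos'],s['ee_rot'],s['time_s'],s['gripper_width'])
```

```text
[600.58875008 -66.41950311 349.23471889] [-179.76373301   -0.92623237   -4.98153772] 5.8 50.026625848745
```

View pics/w3.png

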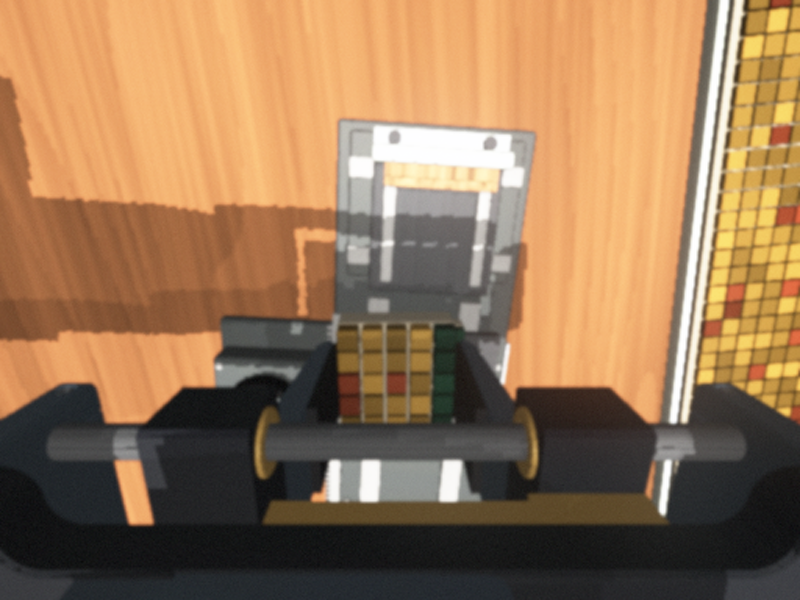

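The seat is clear: guides at columns ~390 and ~480, rows 190–285; cork fence at rows 165–190. I'll zoom in for precise numbers.

Run:
```python
from h import *
import pickle
s,f=pickle.load(open('w3.pkl','rb'))
im=f['image'][75:205,210:345,::-1]
cv2.imwrite('pics/w3z.png',cv2.resize(im,None,fx=4.6,fy=4.6,interpolation=cv2.INTER_CUBIC))
```

```text
(no output)
```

View pics/w3z.png

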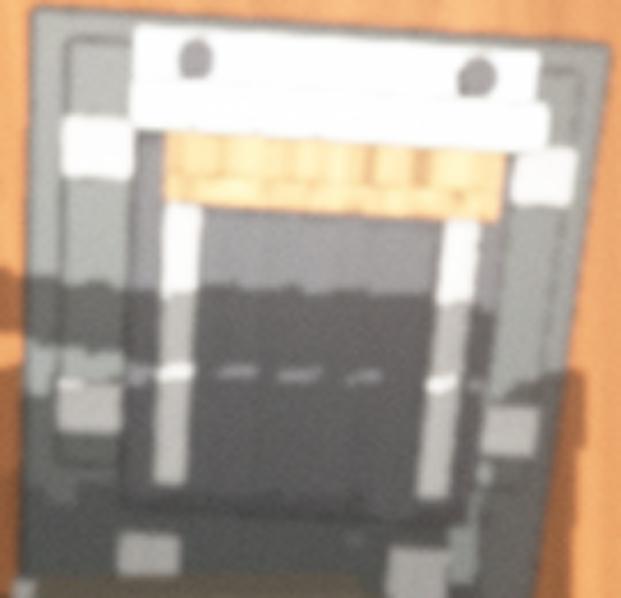

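Run:
```python
from h import *
import pickle
s,f=pickle.load(open('w3.pkl','rb'))
o=lambda u,v:(u/4.6+210-.4,v/4.6+75-.4)
n=['Lt','Rt','Ln','Rn']
P=ray(f,[o(202,220),o(443,232),o(186,486),o(418,498)],50,s); print(P.round(1))
print('width',np.linalg.norm((P[0]-P[1])[:2]),np.linalg.norm((P[2]-P[3])[:2]))
for e in (P[0]-P[2],P[1]-P[3]): print('yaw',np.degrees(np.arctan2(-e[0],e[1])))
e=P[3]-P[2]; print('yawx',np.degrees(np.arctan2(e[1],e[0])))
F=ray(f,[o(165,204),o(498,219)],44,s);e=F[1]-F[0]; print('fence',F.round(1),np.degrees(np.arctan2(e[1],e[0])))
F2=ray(f,[o(165,178),o(500,191)],64,s);print('fence top',F2.round(1))
# base outer edges (z~40)
B=ray(f,[o(33,10),o(610,45),o(20,560),o(545,560)],40,s);print(B.round(1))
for e in (B[0]-B[2],B[1]-B[3]): print('yaw',np.degrees(np.arctan2(-e[0],e[1])))
# fragment in the hand: top face corners (800 px scale)
k=.64
g=gp(s,181);print('g',g, 'tip',gp(s,191))
Q=ray(f,np.array([(338,325),(460,325)])*k,g[2]+4.5,s); print(Q.round(1)); R=Rt(s); print(((Q-s['ee_pos'])@R).round(1))
```

```text
[[612.1  12.   50. ]
 [664.9   4.8  50. ]
 [603.1 -47.3  50. ]
 [657.3 -55.1  50. ]]
width 53.37913149047569 54.70347044918522
yaw -8.568738181552021
yaw -7.30939724533572
yawx -8.252809216024703
fence [[604.2  16.1  44. ]
 [678.7   6.3  44. ]] -7.486934642162647
fence top [[604.9  21.3  64. ]
 [674.2  12.6  64. ]]
[[579.5  58.7  40. ]
 [704.9  40.9  40. ]
 [560.6 -64.4  40. ]
 [689.9 -76.4  40. ]]
yaw -8.744943735761062
yaw -7.282547425783657
g [603.568368   -65.93001233 168.25990772] tip [603.73298778 -65.90296864 158.26129937]
[[582.6 -34.8 172.8]
 [631.1 -39.3 172.8]]
[[-23.5 -29.3 176.2]
 [ 25.2 -29.  177. ]]
```

Call:
{"fn": "apply_moves", "kwargs": {"steps": "0.26 0.36 -0.3 -0.2;0.26 0.36 -0.5 -0.2;0.24 0.34 -0.6 -0.07;0 0 -0.4 0;0 0 0 0"}}

```text
time_s: 6.35
ee_pos: [628.5, -16.9, 277.3]
ee_rot: [-179.7, -1.0, -7.5]
force: [-0.0, -0.8, -1.5]
gripper_width: 49.9
```

Call:
{"fn": "apply_moves", "kwargs": {"steps": "0 0 0 0;0 0 0 0"}}

```text
time_s: 6.55
ee_pos: [628.0, -15.6, 278.6]
ee_rot: [-179.7, -1.0, -7.3]
force: [0.4, -0.2, -1.0]
gripper_width: 49.9
```

Run:
```python
from h import *
s=state(); print(s['ee_pos'],s['ee_rot'],s['force'],'gp',gp(s),'d',np.array([634,-23.5,0])-gp(s))
```

```text
[628.01690747 -15.6003258  278.60992468] [-179.71084813   -1.02720885   -7.33649745] [ 0.35978246 -0.21998083 -0.98084227] gp [631.18594928 -15.13315604 106.63975596] d [   2.81405072   -8.36684396 -106.63975596]
```

Call:
{"fn": "apply_moves", "kwargs": {"steps": "0.07 -0.2 -0.2 -0.07;0 0 -0.2 0;0 0 0 0;0 0 0 0;0 0 0 0"}}

```text
time_s: 7.05
ee_pos: [631.2, -25.3, 264.1]
ee_rot: [-179.7, -1.3, -7.9]
force: [-0.3, 0.7, -0.7]
gripper_width: 50.0
```

Run:
```python
from h import *
import pickle
s,f=grab('wrist'); pickle.dump((s,f),open('w4.pkl','wb')); print(s['ee_pos'],s['ee_rot'],s['force'],'gp',gp(s),'d',np.array([634,-23.5,0])-gp(s))
im=f['image'][100:280,160:350,::-1]
cv2.imwrite('pics/w4.png',cv2.resize(im,None,fx=3.3,fy=3.3,interpolation=cv2.INTER_CUBIC))
```

```text
[631.15853344 -25.34947365 264.06902308] [-179.69966008   -1.29521488   -7.86996439] [-0.30511773  0.66335203 -0.7366545 ] gp [635.13317522 -24.9886984   92.11533146] d [ -1.13317522   1.4886984  -92.11533146]
```

View pics/w4.png

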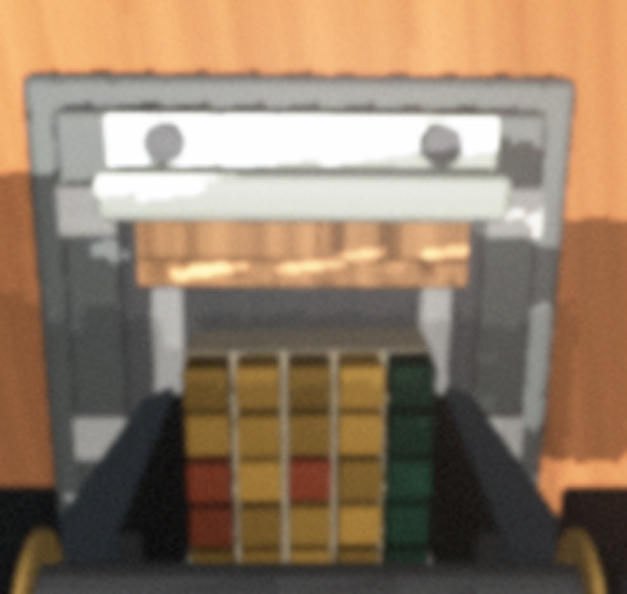

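Aligned: guide inner edges at columns 184 and 421 (row 320), fragment's back top edge at columns 186–430 (row 352).

Run:
```python
from h import *
import pickle
s,f=pickle.load(open('w4.pkl','rb'))
o=lambda u,v:(u/3.3+160-.35,v/3.3+100-.35)
a=np.radians(-7.8);B=np.array([[np.cos(a),np.sin(a)],[-np.sin(a),np.cos(a)]]);S=np.array([634.7,-18.5])
st=lambda P:((P[:,:2]-S)@B.T).round(1)
print('guides',st(ray(f,[o(184,320),o(421,320),o(187,295),o(419,295)],50,s)))
zt=264.07-201.3+24
print('frag back top',zt,st(ray(f,[o(187,353),o(431,353)],zt,s)), 'lower', st(ray(f,[o(192,560),o(429,560)],zt,s)))
print('fence bottom',st(ray(f,[o(140,287),o(468,287)],44,s)))
print('fence top',st(ray(f,[o(140,262),o(468,262)],64,s)))
```

```text
guides [[-27.   19.3]
 [ 27.8  18.8]
 [-26.1  25.2]
 [ 27.1  24.8]]
frag back top 86.76999999999998 [[-22.1  23.6]
 [ 24.2  23.1]] lower [[-22.9 -20.9]
 [ 25.5 -21.6]]
fence bottom [[-37.7  25.7]
 [ 39.6  25.1]]
fence top [[-33.9  36.1]
 [ 35.1  35.7]]
```

Call:
{"fn": "apply_moves", "kwargs": {"steps": "-0.02 0.02 -0.15 0;0 0 -0.1 0;0 0 0 0;0 0 0 0;0 0 0 0"}}

```text
time_s: 7.6
ee_pos: [630.3, -24.2, 253.3]
ee_rot: [-179.7, -1.3, -7.9]
force: [0.1, -0.1, -1.6]
gripper_width: 49.8
```

Run:
```python
from h import *
s=state(); print(s['ee_pos'],s['ee_rot'],s['force'],'gp',gp(s))
```

```text
[630.32590916 -24.24271095 253.30923582] [-179.69459663   -1.30800352   -7.85317494] [ 0.12926275 -0.05075667 -1.5902512 ] gp [634.34054077 -23.87095736  81.35649658]
```

Call:
{"fn": "apply_moves", "kwargs": {"steps": "0 0 -0.1 0;0 0 0 0;0 0 0 0;0 0 0 0"}}

```text
time_s: 8.0
ee_pos: [630.4, -24.2, 249.2]
ee_rot: [-179.7, -1.3, -7.8]
force: [-0.4, -0.1, -1.7]
gripper_width: 49.8
```

Call:
{"fn": "apply_moves", "kwargs": {"steps": "0 0 -0.06 0;0 0 0 0;0 0 0 0;0 0 0 0"}}

```text
time_s: 8.4
ee_pos: [630.5, -24.2, 246.7]
ee_rot: [-179.7, -1.4, -7.9]
force: [0.0, -0.5, -1.0]
gripper_width: 49.7
```

Call:
{"fn": "apply_moves", "kwargs": {"steps": "0 0 -0.025 0;0 0 0 0;0 0 0 0"}}

```text
time_s: 8.7
ee_pos: [630.5, -24.2, 245.7]
ee_rot: [-179.7, -1.4, -7.8]
force: [0.6, -0.4, -1.2]
gripper_width: 49.8
```

Call:
{"fn": "apply_moves", "kwargs": {"steps": "0 0 0 0;0 0 0 0;0 0 0 0;0 0 0 0;0 0 0 0", "jaw": -0.6}}

```text
time_s: 9.2
ee_pos: [631.0, -24.3, 246.8]
ee_rot: [-179.7, -1.5, -7.8]
force: [0.2, 0.5, -0.2]
gripper_width: 73.4
```

Call:
{"fn": "apply_moves", "kwargs": {"steps": "0 0 0.2 0;0 0 0.5 0;0 0 0.8 0;0 0 0.8 0;0 0 0.3 0"}}

```text
time_s: 9.7
ee_pos: [629.9, -24.2, 353.6]
ee_rot: [-179.7, -1.2, -7.8]
force: [-0.2, 0.3, 0.0]
gripper_width: 73.1
```

Call:
{"fn": "apply_moves", "kwargs": {"steps": "-0.6 -0.6 0 0;-0.6 -0.6 0 0;0 0 0 0;0 0 0 0;0 0 0 0"}}

```text
time_s: 10.2
ee_pos: [581.1, -72.6, 356.1]
ee_rot: [-179.7, -1.6, -7.8]
force: [0.2, -0.5, -1.4]
gripper_width: 73.0
```

Run:
```python
from h import *
import pickle
s,f=grab('wrist'); pickle.dump((s,f),open('w5.pkl','wb')); print(s['ee_pos'],s['ee_rot'],s['force'],'gp',gp(s))
cv2.imwrite('pics/w5.png',cv2.resize(f['image'][:,:,::-1],(800,600),interpolation=cv2.INTER_CUBIC))
```

```text
[581.14912814 -72.60657942 356.05365783] [-179.66040426   -1.56482748   -7.78001572] [ 0.16141603 -0.49561477 -1.42909959] gp [585.9407895  -72.23233271 184.12082233]
```

View pics/w5.png

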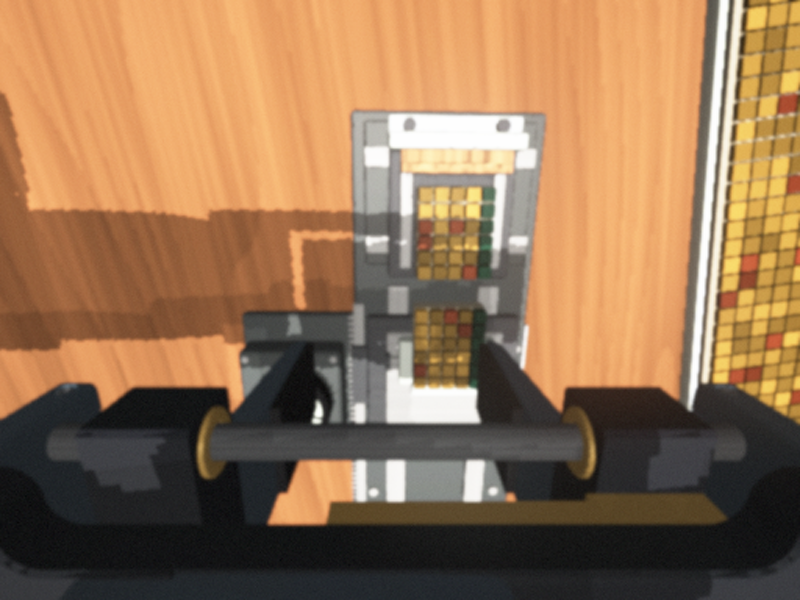

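The fragment lies in the seat between the guides, with its dark row continuing the clamped half's. I'll measure the gap, then go to the knob and pre-rotate the wrist.

Call:
{"fn": "apply_moves", "kwargs": {"steps": "-0.6 -0.5 0 -1;-0.6 -0.5 0 -1;-0.6 -0.4 0 -1;0 0 0 -1;0 0 0 -1", "jaw": -1}}

```text
time_s: 10.75
ee_pos: [510.5, -127.2, 353.9]
ee_rot: [-179.6, -1.5, -38.6]
force: [0.8, -0.0, -0.4]
gripper_width: 91.1
```

Call:
{"fn": "apply_moves", "kwargs": {"steps": "0 0 0 -1;0 0 0 -1;0 0 0 -1;0 0 0 -1;0 0 0 -1"}}

```text
time_s: 11.25
ee_pos: [513.7, -124.9, 352.4]
ee_rot: [-179.6, -1.4, -69.7]
force: [-0.3, -0.6, 0.2]
gripper_width: 91.2
```

Call:
{"fn": "apply_moves", "kwargs": {"steps": "0 0 0 -1;0 0 0 -1;0 0 0 -1;0 0 0 -1;0 0 0 -1"}}

```text
time_s: 11.75
ee_pos: [517.6, -122.0, 350.5]
ee_rot: [-179.7, -1.4, -100.7]
force: [-0.6, -1.3, 0.4]
gripper_width: 91.2
```

Call:
{"fn": "apply_moves", "kwargs": {"steps": "0 0 0 -1;0 0 0 -1;0 0 0 0;0 0 0 0"}}

```text
time_s: 12.15
ee_pos: [520.4, -119.8, 349.1]
ee_rot: [-179.8, -1.3, -112.8]
force: [-0.5, -0.3, 1.1]
gripper_width: 91.2
```

Run:
```python
from h import *
import pickle
s,f=pickle.load(open('w5.pkl','rb'));k=.64
a=np.radians(-7.8);B=np.array([[np.cos(a),np.sin(a)],[-np.sin(a),np.cos(a)]]);S=np.array([634.7,-18.5])
st=lambda P:((P[:,:2]-S)@B.T).round(1)
print(st(ray(f,np.array([(418,187),(495,187),(418,278),(490,278),(414,308),(484,310)])*k-.4,68,s)))
s,f=grab('wrist'); pickle.dump((s,f),open('w6.pkl','wb')); print(s['ee_pos'],s['ee_rot'],s['qpos'],'gp',gp(s))
cv2.imwrite('pics/w6.png',cv2.resize(f['image'][:,:,::-1],(800,600),interpolation=cv2.INTER_CUBIC))
```

```text
[[-24.9  21.9]
 [ 23.2  21.9]
 [-24.  -35.8]
 [ 23.9 -36.1]
 [-26.4 -56.4]
 [ 21.2 -58.2]]
[ 520.43031114 -119.80022943  349.14447116] [-179.7602065    -1.32779727 -112.83101704] [-13.83130867  17.09178392  99.94474514  -1.51478312  62.94242169
  99.68576686] gp [ 519.54728797 -123.75289297  177.19216173]
```

View pics/w6.png

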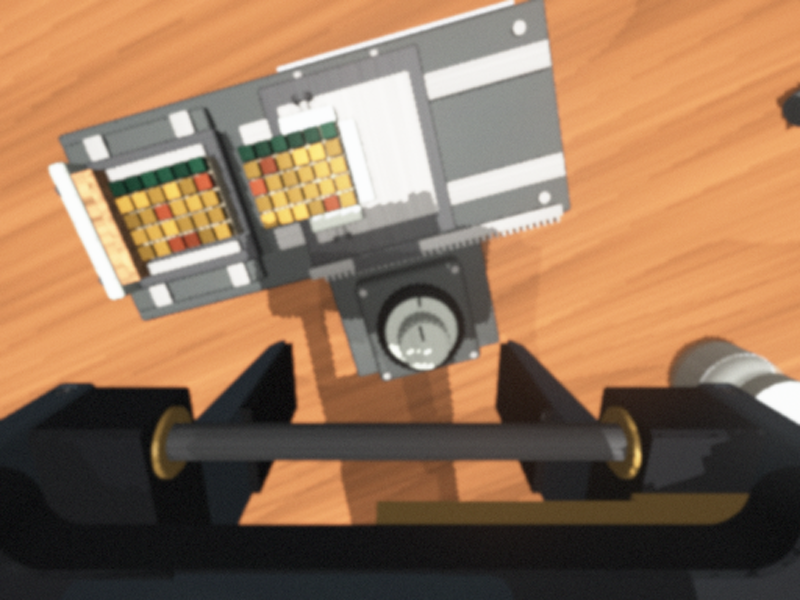

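The knob shows as a black rim, centre ~(423,327), radius ~47 px. The gap is ~21 mm plus 4–8 mm to the fence, so I expect ~2.2 rad of turn. Locating the knob axis.

Run:
```python
from h import *
import pickle
s,f=pickle.load(open('w6.pkl','rb'));k=.64
a=np.radians(-7.8);B=np.array([[np.cos(a),np.sin(a)],[-np.sin(a),np.cos(a)]]);S=np.array([634.7,-18.5])
st=lambda P:((P[:,:2]-S)@B.T).round(1)
u=lambda *p:np.array(p)*k-.3
print('ring',ray(f,u((376,328),(470,328),(423,282),(423,327)),66,s).round(1))
print('inner top', ray(f,u((424,338),(424,333)),94,s).round(1))
# dark-mask ellipse fit of the outer rim
im=cv2.resize(f['image'],(1024,768),interpolation=cv2.INTER_CUBIC)
g=cv2.cvtColor(im,cv2.COLOR_RGB2GRAY); m=np.zeros_like(g); cv2.circle(m,(541,419),72,255,-1)
b=((g<45)&(m>0)).astype(np.uint8); n,l,stt,c=cv2.connectedComponentsWithStats(b); i=1+stt[1:,4].argmax()
pts=cv2.findNonZero((l==i).astype(np.uint8)); h=cv2.convexHull(pts); e=cv2.fitEllipse(h); print(e, stt[i])
c=np.array(e[0])/2-.25
print('z58/67',ray(f,c,58,s),ray(f,c,67,s))
print('frag/clamped', st(ray(f,u((113,190),(205,160),(240,228),(147,255),(240,155),(262,228),(335,122)),68,s)))
```

```text
ring [[ 514.7 -109.9   66. ]
 [ 489.6 -168.1   66. ]
 [ 531.6 -150.7   66. ]
 [ 502.9 -139.2   66. ]]
inner top [[ 506.1 -138.6   94. ]
 [ 509.1 -139.8   94. ]]
((537.7017822265625, 416.6012878417969), (106.29796600341797, 110.11873626708984), 105.60871124267578) [ 483  363  111   83 1874]
z58/67 [[ 501.76328878 -137.38039374   58.        ]] [[ 504.91886054 -137.89031361   67.        ]]
frag/clamped [[  19.9   20. ]
 [  21.5  -39. ]
 [ -20.7  -44.3]
 [ -21.2   17.3]
 [  18.8  -59.7]
 [ -24.3  -57.3]
 [  21.5 -118.7]]
```

Call:
{"fn": "apply_moves", "kwargs": {"steps": "-0.22 -0.18 -0.5 0;-0.21 -0.17 -0.5 0;0 0 -0.5 0;0 0 0 0;0 0 0 0"}}

```text
time_s: 12.7
ee_pos: [504.0, -133.6, 288.6]
ee_rot: [-179.6, -1.3, -112.4]
force: [0.6, -0.1, 0.0]
gripper_width: 91.2
```

```bash
cat > p.py <<'E'
from h import *
s=state(); print(s['ee_pos'].round(1),s['ee_rot'].round(1),s['force'].round(2),s['torque'].round(3),'gp',gp(s,180).round(1),'d',(np.array([502.5,-138])-gp(s,180)[:2]).round(1),'tipz',gp(s,191)[2].round(1))
E
python3 p.py
```

```text
[ 504.  -133.6  288.6] [-179.6   -1.3 -112.4] [ 0.63 -0.14  0.01] [0.026 0.141 0.013] gp [ 503.8 -137.9  108.6] d [-1.3 -0.1] tipz 97.6
```

Call:
{"fn": "apply_moves", "kwargs": {"steps": "-0.04 0 -0.5 0;0 0 -0.4 0;0 0 -0.1 0;0 0 0 0;0 0 0 0"}}

```text
time_s: 13.2
ee_pos: [505.4, -133.7, 253.1]
ee_rot: [-178.9, -1.2, -112.2]
force: [-0.1, 0.1, -0.4]
gripper_width: 91.3
```

```bash
python3 p.py
```

```text
[ 505.4 -133.7  253.1] [-178.9   -1.2 -112.2] [-0.08  0.11 -0.43] [-0.015  0.136  0.023] gp [ 507.1 -138.5   73.1] d [-4.6  0.5] tipz 62.1
```

Call:
{"fn": "apply_moves", "kwargs": {"steps": "-0.12 0.01 -0.15 0;0 0 -0.1 0;0 0 0 0;0 0 0 0;0 0 0 0"}}

```text
time_s: 13.7
ee_pos: [500.8, -133.4, 244.5]
ee_rot: [-178.7, -1.2, -112.2]
force: [0.2, 0.1, 0.4]
gripper_width: 91.0
```

```bash
python3 p.py
python3 - <<'E'
from h import *
grab('wrist','w7.png')
E
```

```text
[ 500.8 -133.4  244.5] [-178.7   -1.2 -112.2] [0.23 0.11 0.45] [ 0.041  0.213 -0.007] gp [ 503.2 -138.4   64.6] d [-0.7  0.4] tipz 53.6
```

View pics/w7.png

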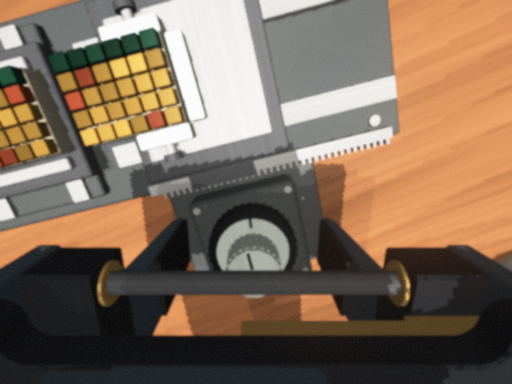

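The knob is centred between the fingers (column 252 vs 253). Gripping.

Call:
{"fn": "apply_moves", "kwargs": {"steps": "0 0 -0.03 0;0 0 0 0;0 0 0 0;0 0 0 0;0 0 0 0", "jaw": 1, "grip_force": 40}}

```text
time_s: 14.25
ee_pos: [501.1, -133.2, 243.3]
ee_rot: [-178.7, -1.1, -112.2]
force: [1.0, 3.0, -0.9]
gripper_width: 59.2
```

Call:
{"fn": "apply_moves", "kwargs": {"steps": "0 0 0 0;0 0 0 0;0 0 0 0;0 0 0 0"}}

```text
time_s: 14.65
ee_pos: [501.1, -133.1, 243.3]
ee_rot: [-178.7, -1.1, -112.2]
force: [-0.2, 0.5, -0.1]
gripper_width: 58.8
```

```bash
python3 p.py
```

```text
[ 501.1 -133.1  243.3] [-178.7   -1.1 -112.2] [-0.17  0.5  -0.09] [ 0.125  0.182 -0.084] gp [ 503.7 -138.    63.4] d [-1.2  0. ] tipz 52.4
```

Call:
{"fn": "apply_moves", "kwargs": {"steps": "-0.006 -0.003 0 0.5;-0.013 -0.007 0 1;-0.013 -0.007 0 1;-0.013 -0.007 0 1"}}

```text
time_s: 15.05
ee_pos: [499.5, -133.8, 243.3]
ee_rot: [-178.6, -1.0, -90.6]
force: [0.5, 1.8, 0.0]
gripper_width: 59.2
```

```bash
cat > p.py <<'E'
from h import *
s=state(); g=gp(s,180); o=g-s['ee_pos']; d=-np.radians(6)*np.array([-o[1],o[0]])/40
t=s['torque']; F=s['force']; ax=np.array([503.6,-138.2,63.5]); tz=t[2]-np.cross((ax-s['ee_pos'])/1000,F)[2]
print('yaw',s['ee_rot'].round(2),'F',F.round(2),'T',t.round(3),'Tz@axis',tz.round(3),'g',g.round(1),'per-turn-unit',d.round(4),'w',round(s['gripper_width'],1),s['time_s'])
E
python3 p.py
```

```text
yaw [-178.61   -1.04  -90.63] F [0.54 1.76 0.03] T [-0.044  0.068 -0.276] Tz@axis -0.285 g [ 503.8 -137.1   63.4] per-turn-unit [-0.0087 -0.0113] w 59.2 15.05
```

Call:
{"fn": "apply_moves", "kwargs": {"steps": "-0.008 -0.014 0 1;-0.007 -0.014 0 1;-0.006 -0.014 0 1;-0.005 -0.015 0 1;-0.004 -0.015 0 1"}}

```text
time_s: 15.55
ee_pos: [498.1, -135.8, 243.3]
ee_rot: [-178.5, -0.9, -59.6]
force: [-1.2, 2.5, -0.7]
gripper_width: 59.0
```

```bash
python3 p.py
```

```text
yaw [-178.53   -0.91  -59.65] F [-1.19  2.51 -0.71] T [-0.217 -0.101 -0.253] Tz@axis -0.264 g [ 503.5 -135.9   63.4] per-turn-unit [-0.0003 -0.0142] w 59.0 15.55
```

Call:
{"fn": "apply_moves", "kwargs": {"steps": "0 -0.03 0 1;0 -0.03 0 1;0.003 -0.025 0 1;0.005 -0.02 0 1"}}

```text
time_s: 15.95
ee_pos: [497.8, -138.2, 243.3]
ee_rot: [-178.3, -0.8, -34.9]
force: [-1.7, 2.8, -0.6]
gripper_width: 59.3
```

```bash
python3 p.py
```

```text
yaw [-178.3    -0.76  -34.91] F [-1.67  2.77 -0.62] T [-0.236 -0.404 -0.329] Tz@axis -0.345 g [ 502.8 -135.1   63.4] per-turn-unit [ 0.0079 -0.0131] w 59.3 15.95
```

Call:
{"fn": "apply_moves", "kwargs": {"steps": "0.015 -0.03 0 0.7;0.015 -0.03 0 0.5;0.01 -0.02 0 0.4;0.01 -0.02 0 0.4;0.005 -0.01 0 0.4"}}

```text
time_s: 16.45
ee_pos: [498.3, -140.1, 243.3]
ee_rot: [-178.0, -0.6, -20.2]
force: [-2.2, 2.1, -0.6]
gripper_width: 58.9
```

```bash
python3 p.py
```

```text
yaw [-177.98   -0.61  -20.18] F [-2.17  2.11 -0.58] T [-0.288 -0.828 -0.225] Tz@axis -0.24 g [ 502.3 -134.8   63.4] per-turn-unit [ 0.0138 -0.0104] w 58.9 16.45
```

Call:
{"fn": "apply_moves", "kwargs": {"steps": "0.005 -0.01 0 0.4;0.005 -0.01 0 0.4;0.005 -0.01 0 0.4"}}

```text
time_s: 16.75
ee_pos: [498.3, -140.7, 243.3]
ee_rot: [-177.9, -0.7, -12.9]
force: [-2.2, 1.2, 0.3]
gripper_width: 59.1
```

```bash
python3 p.py
```

```text
yaw [-177.88   -0.71  -12.87] F [-2.18  1.21  0.35] T [-0.051 -0.673 -0.238] Tz@axis -0.25 g [ 502.  -134.7   63.4] per-turn-unit [ 0.0157 -0.0095] w 59.1 16.75
```

Call:
{"fn": "apply_moves", "kwargs": {"steps": "0.006 -0.006 0 0.4;0.006 -0.006 0 0.4;0.006 -0.006 0 0.4;0.006 -0.006 0 0.4"}}

```text
time_s: 17.15
ee_pos: [498.5, -141.4, 243.3]
ee_rot: [-177.8, -0.8, -3.1]
force: [-2.1, 1.4, 0.4]
gripper_width: 59.2
```

```bash
python3 p.py
```

```text
yaw [-177.79   -0.82   -3.14] F [-2.08  1.39  0.41] T [-0.001 -0.533 -0.224] Tz@axis -0.238 g [ 501.5 -134.7   63.5] per-turn-unit [ 0.0178 -0.0078] w 59.2 17.15
```

Call:
{"fn": "apply_moves", "kwargs": {"steps": "0.006 -0.006 0 0.3;0.006 -0.006 0 0.3;0.006 -0.006 0 0.3"}}

```text
time_s: 17.45
ee_pos: [498.8, -142.0, 243.3]
ee_rot: [-177.7, -0.9, 2.3]
force: [-1.8, 1.3, -0.1]
gripper_width: 59.3
```

```bash
python3 p.py
```

```text
yaw [-177.7    -0.88    2.27] F [-1.85  1.3  -0.14] T [ 0.052 -0.446 -0.27 ] Tz@axis -0.284 g [ 501.3 -134.7   63.5] per-turn-unit [ 0.0192 -0.0065] w 59.3 17.45
```

Call:
{"fn": "apply_moves", "kwargs": {"steps": "0.004 -0.004 0 0.2;0.004 -0.004 0 0.2;0.004 -0.004 0 0.2"}}

```text
time_s: 17.75
ee_pos: [499.0, -142.3, 243.3]
ee_rot: [-177.6, -0.9, 5.9]
force: [-2.7, 1.2, -0.5]
gripper_width: 59.4
```

```bash
python3 p.py
```

```text
yaw [-177.64   -0.92    5.95] F [-2.65  1.18 -0.54] T [ 0.19  -0.416 -0.26 ] Tz@axis -0.276 g [ 501.1 -134.7   63.5] per-turn-unit [ 0.0201 -0.0055] w 59.4 17.75
```

Call:
{"fn": "apply_moves", "kwargs": {"steps": "0.004 -0.004 0 0.2;0.004 -0.004 0 0.2;0.004 -0.004 0 0.2"}}

```text
time_s: 18.05
ee_pos: [499.4, -142.7, 243.3]
ee_rot: [-177.6, -0.9, 9.8]
force: [-1.9, 2.3, -0.1]
gripper_width: 59.2
```

```bash
python3 p.py
```

```text
yaw [-177.59   -0.91    9.79] F [-1.87  2.3  -0.07] T [ 0.258 -0.438 -0.233] Tz@axis -0.251 g [ 500.9 -134.7   63.5] per-turn-unit [ 0.0208 -0.004 ] w 59.2 18.05
```

Call:
{"fn": "apply_moves", "kwargs": {"steps": "0.005 -0.003 0 0.2;0.005 -0.003 0 0.2;0.005 -0.003 0 0.2"}}

```text
time_s: 18.35
ee_pos: [499.9, -142.9, 243.3]
ee_rot: [-177.6, -0.9, 13.7]
force: [-2.9, 1.7, 0.1]
gripper_width: 59.2
```

```bash
python3 p.py
```

```text
yaw [-177.55   -0.89   13.7 ] F [-2.9   1.66  0.1 ] T [ 0.336 -0.425 -0.202] Tz@axis -0.221 g [ 500.8 -134.8   63.4] per-turn-unit [ 0.0213 -0.0023] w 59.2 18.35
```

Call:
{"fn": "apply_moves", "kwargs": {"steps": "0.005 -0.003 0 0.2;0.005 -0.003 0 0.2"}}

```text
time_s: 18.55
ee_pos: [500.3, -143.0, 243.3]
ee_rot: [-177.5, -0.9, 16.3]
force: [-2.0, 1.4, 1.3]
gripper_width: 59.2
```

```bash
python3 p.py
```

```text
yaw [-177.53   -0.88   16.3 ] F [-1.98  1.41  1.26] T [ 0.426 -0.434 -0.269] Tz@axis -0.283 g [ 500.7 -134.8   63.5] per-turn-unit [ 0.0216 -0.0012] w 59.2 18.55
```

```bash
cat > prof.py <<'E'
from h import *
import sys
a=np.radians(-7.8);X=np.array([np.cos(a),np.sin(a)]);Y=np.array([-np.sin(a),np.cos(a)]);S=np.array([634.7,-18.5])
for n in sys.argv[1:]:
    s,f=grab(n); hsv=cv2.cvtColor(f['image'],cv2.COLOR_RGB2HSV).astype(np.float32)
    ys=np.arange(-110,44,3.)
    out=[]
    for y in ys:
        P=[np.r_[S+X*x+Y*y,68] for x in (-14,-7,0,7,12)]
        q=proj(f,P,s).astype(np.float32)
        v=cv2.remap(hsv[:,:,1],q[:,0].copy()[None],q[:,1].copy()[None],cv2.INTER_LINEAR)[0]
        out.append(int(np.median(v)))
    print(n,[(int(y),o) for y,o in zip(ys,out)])
E
python3 prof.py top side wrist
```

```text
top [(-110, 9), (-107, 9), (-104, 8), (-101, 7), (-98, 6), (-95, 6), (-92, 52), (-89, 131), (-86, 137), (-83, 121), (-80, 128), (-77, 142), (-74, 134), (-71, 123), (-68, 143), (-65, 139), (-62, 114), (-59, 131), (-56, 138), (-53, 127), (-50, 132), (-47, 143), (-44, 136), (-41, 134), (-38, 140), (-35, 136), (-32, 132), (-29, 145), (-26, 154), (-23, 133), (-20, 132), (-17, 140), (-14, 130), (-11, 121), (-8, 134), (-5, 135), (-2, 131), (1, 144), (4, 153), (7, 136), (10, 134), (13, 141), (16, 125), (19, 125), (22, 145), (25, 147), (28, 117), (31, 114), (34, 115), (37, 120), (40, 113), (43, 70)]
side [(-110, 6), (-107, 23), (-104, 53), (-101, 95), (-98, 126), (-95, 172), (-92, 195), (-89, 200), (-86, 200), (-83, 199), (-80, 200), (-77, 197), (-74, 195), (-71, 197), (-68, 195), (-65, 194), (-62, 202), (-59, 198), (-56, 196), (-53, 190), (-50, 183), (-47, 195), (-44, 172), (-41, 158), (-38, 158), (-35, 161), (-32, 168), (-29, 134), (-26, 98), (-23, 80), (-20, 70), (-17, 95), (-14, 125), (-11, 149), (-8, 166), (-5, 184), (-2, 192), (1, 180), (4, 190), (7, 196), (10, 196), (13, 195), (16, 194), (19, 189), (22, 178), (25, 160), (28, 140), (31, 116), (34, 83), (37, 46), (40, 14), (43, 11)]
wrist [(-110, 8), (-107, 5), (-104, 7), (-101, 17), (-98, 16), (-95, 0), (-92, 0), (-89, 128), (-86, 62), (-83, 37), (-80, 33), (-77, 134), (-74, 134), (-71, 74), (-68, 139), (-65, 141), (-62, 64), (-59, 155), (-56, 156), (-53, 132), (-50, 157), (-47, 156), (-44, 158), (-41, 146), (-38, 162), (-35, 161), (-32, 167), (-29, 158), (-26, 160), (-23, 160), (-20, 146), (-17, 140), (-14, 0), (-11, 0), (-8, 0), (-5, 0), (-2, 0), (1, 0), (4, 0), (7, 0), (10, 0), (13, 0), (16, 0), (19, 0), (22, 0), (25, 0), (28, 0), (31, 0), (34, 0), (37, 0), (40, 0), (43, 0)]
```

Knob slip is nil: the halves now touch in the top view, with the clamped back edge at about -92 (it started at -118). The last few mm go in small turns, watching torque.

Call:
{"fn": "apply_moves", "kwargs": {"steps": "0.005 0 0 0.2;0.005 0 0 0.2"}}

```text
time_s: 18.9
ee_pos: [500.6, -143.0, 243.3]
ee_rot: [-177.5, -0.9, 18.8]
force: [-2.6, 1.6, 0.6]
gripper_width: 59.2
```

```bash
python3 p.py
```

```text
yaw [-177.53   -0.86   18.8 ] F [-2.61  1.59  0.64] T [ 0.454 -0.406 -0.189] Tz@axis -0.206 g [ 500.6 -134.8   63.4] per-turn-unit [ 0.0215 -0.0001] w 59.2 18.9
```

Call:
{"fn": "apply_moves", "kwargs": {"steps": "0.005 0 0 0.2;0.005 0 0 0.2"}}

```text
time_s: 19.1
ee_pos: [500.9, -143.1, 243.3]
ee_rot: [-177.5, -0.8, 21.4]
force: [-2.9, 1.3, 0.1]
gripper_width: 59.0
```

```bash
python3 p.py
```

```text
yaw [-177.52   -0.85   21.4 ] F [-2.89  1.31  0.13] T [ 0.429 -0.41  -0.224] Tz@axis -0.241 g [ 500.5 -134.9   63.5] per-turn-unit [0.0215 0.001 ] w 59.0 19.1
```

Call:
{"fn": "apply_moves", "kwargs": {"steps": "0.005 0 0 0.2;0.005 0 0 0.2"}}

```text
time_s: 19.3
ee_pos: [501.2, -143.1, 243.3]
ee_rot: [-177.5, -0.8, 24.0]
force: [-2.4, 1.9, 0.8]
gripper_width: 59.3
```

```bash
python3 p.py
```

```text
yaw [-177.5    -0.84   24.  ] F [-2.43  1.95  0.83] T [ 0.452 -0.401 -0.251] Tz@axis -0.267 g [ 500.4 -134.9   63.5] per-turn-unit [0.0215 0.0021] w 59.3 19.3
```

Call:
{"fn": "apply_moves", "kwargs": {"steps": "0.005 0 0 0.25"}}

```text
time_s: 19.4
ee_pos: [501.4, -143.1, 243.3]
ee_rot: [-177.5, -0.8, 25.6]
force: [-2.8, 1.7, 1.4]
gripper_width: 59.3
```

```bash
python3 p.py
```

```text
yaw [-177.5    -0.83   25.61] F [-2.76  1.71  1.43] T [ 0.528 -0.416 -0.21 ] Tz@axis -0.228 g [ 500.3 -134.9   63.5] per-turn-unit [0.0215 0.0027] w 59.3 19.4
```

Call:
{"fn": "apply_moves", "kwargs": {"steps": "0.005 0 0 0.25"}}

```text
time_s: 19.5
ee_pos: [501.6, -143.1, 243.3]
ee_rot: [-177.5, -0.8, 27.2]
force: [-3.5, 2.0, 1.3]
gripper_width: 58.9
```

```bash
python3 p.py
```

```text
yaw [-177.49   -0.83   27.24] F [-3.46  1.95  1.3 ] T [ 0.517 -0.428 -0.32 ] Tz@axis -0.341 g [ 500.3 -134.9   63.4] per-turn-unit [0.0215 0.0034] w 58.9 19.5
```

Call:
{"fn": "apply_moves", "kwargs": {"steps": "0.005 0 0 0.25"}}

```text
time_s: 19.6
ee_pos: [501.8, -143.2, 243.2]
ee_rot: [-177.5, -0.8, 28.9]
force: [-2.9, 0.6, 1.2]
gripper_width: 58.6
```

```bash
python3 p.py
```

```text
yaw [-177.48   -0.82   28.85] F [-2.85  0.55  1.18] T [ 0.555 -0.308 -0.333] Tz@axis -0.348 g [ 500.2 -135.    63.4] per-turn-unit [0.0214 0.0041] w 58.6 19.6
```

Torque is rising. Hold and average before going on.

Call:
{"fn": "apply_moves", "kwargs": {"steps": "0 0 0 0"}}

```text
time_s: 19.7
ee_pos: [501.8, -143.2, 243.3]
ee_rot: [-177.5, -0.8, 28.9]
force: [-2.3, 2.2, 1.4]
gripper_width: 59.2
```

```bash
python3 p.py
```

```text
yaw [-177.48   -0.82   28.92] F [-2.3   2.17  1.38] T [ 0.605 -0.397 -0.203] Tz@axis -0.218 g [ 500.2 -135.    63.4] per-turn-unit [0.0214 0.0041] w 59.2 19.7
```

Call:
{"fn": "apply_moves", "kwargs": {"steps": "0 0 0 0"}}

```text
time_s: 19.8
ee_pos: [501.8, -143.2, 243.3]
ee_rot: [-177.5, -0.8, 28.9]
force: [-2.7, 2.1, 0.7]
gripper_width: 59.0
```

```bash
python3 p.py; python3 prof.py top
```

```text
yaw [-177.48   -0.82   28.94] F [-2.66  2.11  0.73] T [ 0.53  -0.387 -0.288] Tz@axis -0.305 g [ 500.2 -135.    63.4] per-turn-unit [0.0214 0.0041] w 59.0 19.8
top [(-110, 8), (-107, 10), (-104, 10), (-101, 8), (-98, 7), (-95, 7), (-92, 8), (-89, 57), (-86, 128), (-83, 138), (-80, 123), (-77, 135), (-74, 143), (-71, 137), (-68, 136), (-65, 144), (-62, 134), (-59, 123), (-56, 136), (-53, 144), (-50, 126), (-47, 134), (-44, 151), (-41, 140), (-38, 124), (-35, 136), (-32, 135), (-29, 124), (-26, 144), (-23, 150), (-20, 123), (-17, 128), (-14, 141), (-11, 127), (-8, 129), (-5, 145), (-2, 141), (1, 133), (4, 143), (7, 143), (10, 130), (13, 135), (16, 143), (19, 127), (22, 142), (25, 150), (28, 140), (31, 116), (34, 113), (37, 115), (40, 113), (43, 70)]
```

Call:
{"fn": "apply_moves", "kwargs": {"steps": "0 0 0 0.12"}}

```text
time_s: 19.95
ee_pos: [501.8, -143.2, 243.3]
ee_rot: [-177.5, -0.8, 29.7]
force: [-1.7, 1.8, 1.4]
gripper_width: 59.1
```

```bash
python3 p.py
```

```text
yaw [-177.48   -0.83   29.67] F [-1.73  1.84  1.36] T [ 0.526 -0.423 -0.374] Tz@axis -0.386 g [ 500.2 -135.    63.5] per-turn-unit [0.0214 0.0043] w 59.1 19.95
```

```bash
cat > avg.py <<'E'
from h import *
T=[];
for i in range(10):
    s,_=grab('top'); F=s['force']; r=(np.array([503.6,-138.2,63.5])-s['ee_pos'])/1000
    T.append([s['torque'][2],s['torque'][2]-np.cross(r,F)[2],s['ee_rot'][2]])
T=np.array(T); print(T[:,0].mean().round(3),T[:,1].mean().round(3),T[:,1].std().round(3),T[[0,-1],2].round(2),s['time_s'])
E
python3 avg.py
```

```text
-0.227 -0.241 0.064 [29.67 29.67] 20.4
```

Call:
{"fn": "apply_moves", "kwargs": {"steps": "0.004 0 0 0.2"}}

```text
time_s: 20.55
ee_pos: [501.9, -143.1, 243.3]
ee_rot: [-177.5, -0.8, 30.9]
force: [-1.6, 2.3, 0.3]
gripper_width: 59.2
```

```bash
python3 avg.py
```

```text
-0.175 -0.189 0.112 [30.89 30.88] 21.0
```

```bash
sed -i "s/^T=np.array(T);/T=np.array(T);print(T[:,1].round(2));/; s/range(10)/range(6)/" avg.py
```

Call:
{"fn": "apply_moves", "kwargs": {"steps": "0.004 0 0 0.2;0.004 0 0 0.1"}}

```text
time_s: 21.25
ee_pos: [502.2, -143.2, 243.3]
ee_rot: [-177.5, -0.8, 32.7]
force: [-2.3, 0.8, 1.5]
gripper_width: 59.2
```

```bash
python3 avg.py
```

```text
[-0.47 -0.34 -0.32 -0.38 -0.33 -0.31]
-0.341 -0.358 0.055 [32.71 32.7 ] 21.5
```

Call:
{"fn": "apply_moves", "kwargs": {"steps": "0.004 0 0 0.15;0.004 0 0 0.1"}}

```text
time_s: 21.75
ee_pos: [502.4, -143.1, 243.3]
ee_rot: [-177.4, -0.8, 34.2]
force: [-3.7, 1.1, 1.9]
gripper_width: 59.2
```

```bash
python3 avg.py
```

```text
[-0.5  -0.42 -0.39 -0.36 -0.31 -0.3 ]
-0.362 -0.38 0.069 [34.25 34.22] 22.0
```

The force is now clearly building, estimated at 9–17 N. A small reverse test helps: backward breakaway torque is 0.25 − 0.012·F, which gives F independently.

```bash
sed -i "s/range(6)/range(8)/" avg.py; python3 avg.py
```

```text
[-0.36 -0.3  -0.28 -0.31 -0.25 -0.35 -0.36 -0.33]
-0.299 -0.317 0.038 [34.23 34.22] 22.4
```

Call:
{"fn": "apply_moves", "kwargs": {"steps": "0 0 0 -0.1"}}

```text
time_s: 22.55
ee_pos: [502.4, -143.1, 243.3]
ee_rot: [-177.5, -0.8, 33.6]
force: [-3.3, 1.7, 1.5]
gripper_width: 59.1
```

```bash
python3 avg.py
```

```text
[ 0.08 -0.04 -0.08 -0.06 -0.09 -0.02 -0.07 -0.02]
-0.017 -0.037 0.05 [33.65 33.63] 22.9
```

Call:
{"fn": "apply_moves", "kwargs": {"steps": "0 0 0 -0.1"}}

```text
time_s: 23.05
ee_pos: [502.4, -143.1, 243.2]
ee_rot: [-177.5, -0.8, 33.0]
force: [-4.3, 2.0, 1.1]
gripper_width: 58.5
```

```bash
python3 avg.py
```

```text
[ 0.11 -0.02 -0.06 -0.09 -0.13 -0.08 -0.05 -0.14]
-0.036 -0.057 0.075 [33.03 33.03] 23.4
```

The forward/reverse midpoint is about 0.175 N m, so F ≈ 14 N. Backing off ~2.4° should bring it to ~10–11 N.

Call:
{"fn": "apply_moves", "kwargs": {"steps": "0 0 0 -0.2;0 0 0 -0.15"}}

```text
time_s: 23.65
ee_pos: [502.2, -143.2, 243.3]
ee_rot: [-177.4, -0.8, 30.8]
force: [-4.0, 2.4, 2.5]
gripper_width: 59.1
```

```bash
python3 avg.py
```

```text
[ 0.11  0.02 -0.05 -0.15 -0.15 -0.16 -0.12 -0.11]
-0.052 -0.076 0.091 [30.83 30.87] 24.0
```

Call:
{"fn": "apply_moves", "kwargs": {"steps": "0 0 0 -0.08"}}

```text
time_s: 24.15
ee_pos: [502.2, -143.2, 243.2]
ee_rot: [-177.4, -0.8, 30.4]
force: [-4.7, 1.0, 3.2]
gripper_width: 58.6
```

```bash
python3 avg.py
```

```text
[ 0.12  0.06 -0.05 -0.04  0.01 -0.01  0.04 -0.01]
0.04 0.013 0.051 [30.41 30.4 ] 24.5
```

Reverse torque 0.12 gives F ≈ 11 N. Letting go and lifting off.

Call:
{"fn": "apply_moves", "kwargs": {"steps": "0 0 0 0;0 0 0 0;0 0 0 0;0 0 0 0;0 0 0 0", "jaw": -1}}

```text
time_s: 25.05
ee_pos: [504.8, -144.3, 243.4]
ee_rot: [-177.8, -1.0, 30.5]
force: [-0.2, -0.2, 0.5]
gripper_width: 91.0
```

Call:
{"fn": "apply_moves", "kwargs": {"steps": "0 0 0.3 0;0 0 0.6 0;0 0 0.8 0;0 0 0.8 0;0 0 0.3 0"}}

```text
time_s: 25.55
ee_pos: [503.9, -144.1, 360.3]
ee_rot: [-177.7, -0.8, 30.5]
force: [0.5, 0.5, 0.6]
gripper_width: 91.4
```

Call:
{"fn": "apply_moves", "kwargs": {"steps": "0 0 0 0;0 0 0 0;0 0 0 0"}}

```text
time_s: 25.85
ee_pos: [503.8, -144.0, 363.4]
ee_rot: [-178.0, -1.1, 30.5]
force: [-0.5, -0.4, -0.3]
gripper_width: 91.3
```

```bash
python3 prof.py top; python3 p.py
```

```text
top [(-110, 12), (-107, 16), (-104, 10), (-101, 10), (-98, 9), (-95, 9), (-92, 7), (-89, 47), (-86, 116), (-83, 130), (-80, 110), (-77, 116), (-74, 145), (-71, 132), (-68, 127), (-65, 143), (-62, 135), (-59, 116), (-56, 128), (-53, 139), (-50, 121), (-47, 126), (-44, 144), (-41, 133), (-38, 117), (-35, 136), (-32, 139), (-29, 143), (-26, 147), (-23, 150), (-20, 132), (-17, 126), (-14, 143), (-11, 135), (-8, 127), (-5, 146), (-2, 143), (1, 131), (4, 141), (7, 140), (10, 128), (13, 132), (16, 147), (19, 137), (22, 134), (25, 152), (28, 141), (31, 126), (34, 118), (37, 115), (40, 112), (43, 68)]
yaw [-177.94   -1.03   30.49] F [ 0.78 -0.35  0.61] T [-0.057  0.037  0.001] Tz@axis 0.006 g [ 503.3 -136.8  183.2] per-turn-unit [0.0188 0.0013] w 91.2 25.9
```

```bash
python3 -c "
from h import *
print(env.job_done())"
```

```text
the job is handed in; nothing more can be done
None
```

I laid the loose half in the seat, closed the joint with the outer knob, let go, and handed the job in at about 26 s. The simulator gave no verdict.

- **Placing:** The fragment went in between the guides with its broken edge towards the clamped half. The wrist picture after release showed the dark border rows in line. I felt no contact with the guides on the way down.
- **Closing:** I turned the outer knob about 146° anticlockwise in one grip, then backed it off about 4°. The top camera's colour profile shows no gap between the halves and the fragment's back at the cork fence.
- **Joint force:** I estimate 11 N, worked out from the wrist torque. Comparing forward and reverse turning torque gave about 14 N before I backed off. The last reverse reading gave about 11 N.
- **Uncertainty:** Single torque readings scatter by about 0.05 N m, or roughly 4 N. Counting back from where the torque first seemed to rise gave up to 17 N at the peak, which disagrees with the 14 N figure.
- **Not checked:** I did not measure the inner knob's mark afterwards. The fingers gripped only the outer rim, at a height below the inner knob. I also did not re-measure the other things on the table; all my moves passed well above them, and the wrist force readings showed no unexpected contact.

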